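# Sweep the glaze test chips into the blue tray

## Task

Clear the pottery work board: with the fingertips, sweep all four glazed test chips along the board and over its edge into the blue tray that stands against one end of it, without lifting or picking up any of them. The clay pinch bowl standing among them is drying and fragile: leave it where it is, and leave both trays, the tool cup and the glaze jar where they stand.

Things in the scene. Friction and masses are not known exactly. Their poses are not given: they have to be found in the camera images.
- board: the plywood work board, fixed to the bench: 260 mm along its x, 340 mm along its y, 20 mm thick; origin at the centre of its underside on the bench (z = 0), so its top is 20 mm above the origin; its y axis runs to its two ends, where the trays stand
- blue_tray: the empty blue enamel tray, loose (0.9 kg), butted against one end of the board (its +y or its -y end) with a gap of about 2 mm: 300 mm along its x (parallel to the board's x), 130 mm along its y, rim 15 mm high all round (5 mm lower than the board's top), walls and floor 4 mm thick; origin at the centre of its underside
- white_tray: a white enamel tray of the same size (0.9 kg, loose) against the opposite end of the board, with three flat clay coasters drying in it (their tops 13 mm above the bench); origin at the centre of its underside; not to be disturbed
- chip_1_mid (a point): centre of the turquoise glazed test chip, a square fired-clay tile 30 x 30 x 8 mm (about 13 to 24 g) lying flat and loose on the board, glaze up; z is its face normal, x and y are parallel to its sides. The chips lie in two lanes along the board's y, on either side of the bowl, 70 to 105 mm from the board's centre line (its x = 0), two to a lane and at least 100 mm apart along y
- chip_2_mid (a point): centre of the white glazed test chip, a square fired-clay tile 30 x 30 x 8 mm (about 13 to 24 g) lying flat and loose on the board, glaze up; z is its face normal, x and y are parallel to its sides. The chips lie in two lanes along the board's y, on either side of the bowl, 70 to 105 mm from the board's centre line (its x = 0), two to a lane and at least 100 mm apart along y
- chip_3_mid (a point): centre of the amber-orange glazed test chip, a square fired-clay tile 30 x 30 x 8 mm (about 13 to 24 g) lying flat and loose on the board, glaze up; z is its face normal, x and y are parallel to its sides. The chips lie in two lanes along the board's y, on either side of the bowl, 70 to 105 mm from the board's centre line (its x = 0), two to a lane and at least 100 mm apart along y
- chip_4_mid (a point): centre of the dark green glazed test chip, a square fired-clay tile 30 x 30 x 8 mm (about 13 to 24 g) lying flat and loose on the board, glaze up; z is its face normal, x and y are parallel to its sides. The chips lie in two lanes along the board's y, on either side of the bowl, 70 to 105 mm from the board's centre line (its x = 0), two to a lane and at least 100 mm apart along y
- pinch_bowl: a brown clay pinch bowl, 66 mm across, 40 mm high, loose (0.14 kg), standing between the two lanes, within 6 mm of the board's centre line (its x = 0) and up to 70 mm from its middle along y; origin at the centre of its foot, on the board's top
- tool_cup: a blue cup of loop tools, 74 mm across, cup 80 mm and tools up to 150 mm high, on the bench beyond the outer side of one of the trays; origin at the centre of its foot
- glaze_jar: a brown jar with a white cap, 68 mm across, 100 mm high, on the bench beyond the outer side of the other tray; origin at the centre of its foot

How it is judged:
By the outcome, as a careful person would: the job done as asked, in the order asked, and still so for the second after the job is handed in, with the robot touching nothing.
It also fails if it takes over 61 s, if anything falls off the work surface, if the arm or the gripper's body presses on something with over 40 N, if the wrist force passes 120 N, or if a joint passes its speed limit or range.

## Robot

A 6-joint arm with a two-finger parallel gripper is mounted at the origin on the work surface. World frame = base frame: x ahead of the robot, y to its left, z up, the work surface at z = 0. Lengths are in mm, angles in rad, forces in N, time in s.
With the tool pointing down it reaches from about 300 to 750 mm from the base axis. Payload 8.5 kg.
Tool frame: the origin (TCP) lies at the very end of the fingers, on their centre line; the grasp point (between the pads) lies 19 mm behind it; z points along the fingers, x is the direction in which the jaws open and shut, and the axes are right-handed (so a half turn about z gives the same grasp; the last joint's range is limited). The gripper opens to 85 mm and grips with 20 to 120 N. Pads are 22 mm wide; open, the fingers measure 114 mm over their backs; the gripper's body (76 mm by 85 mm) begins 54 mm behind the grasp point. The pads swing forward as they close: fully open they stand 13 mm farther back than shut.
Start: joints at [1.05, 0.381, 1.297, -0, 1.464, -0.215], TCP at [165.572, 524.468, 231.322] pointing down, gripper open.
Joint ranges: [-3.11, 3.11], [-0.89, 2.33], [0.22, 2.48], [-1.42, 4.56], [0.17, 2.85], [-2.88, 2.88]. Speed limits (rad/s): [2.39, 2.39, 3.14, 3.14, 3.14, 3.14].

## Interface

Orientations are given as a rotation vector (axis times angle).
In Python, from plant import * gives the robot as it stands.
- The arm moves only by the tool send_rows, never from a script. Its argument "motion" is a list of rows, each a list of 7 numbers: the shift along the tool's x, y, z in cm, then the turn, a rotation vector about the tool's x, y, z in degrees, then the opening, from 0 (shut) to 1 (fully open). In form: [[tx, ty, tz, wx, wy, wz, jaw], ...]. A call has 1 to 10 rows; each row shifts and turns the commanded pose from where the row before left it, along the tool's axes as they then stand; what a row does not reach is not made up. A row lasts 1/12 s, in which the tool goes at most 41.7 mm and 7.16 degrees, less where a joint would pass 70% of its speed; a pose out of reach is approached as far as the arm can. A call is refused whole if a number of a shift passes 4.17 or a number of a turn 7.16, either way. A call with a gripper value outside its range is refused whole. The fingers move at their own pace and stop on an object; "force" is the grip in N (left out, the last holds). Time passes only in rows, so rows that do not move let the fingers close. It gives the time, the measured TCP pose, the force and the opening at its end, in the units of the state.
- get_state(): the state, without advancing time (a new reading comes with each control period).
- read_camera(name): name is "scene" or "top" or "wrist"; returns the picture (384x512x3 uint8, red, green, blue); there is no depth.
- camera_params(name): a dict with "camera_matrix" (3x3 intrinsics, pixels), "rvec" (rotation vector, rad) and "tvec" (3), from world to camera coordinates, as OpenCV has them. Camera axes: x right, y down, z forward; pixel columns grow to the right and rows downward; lengths in mm; the calibration is good to about 2 mm. A picture is of the moment at which its call begins: read the wrist's pose just before it. camera_params takes no time and is no camera call; for the wrist camera it gives the pose at the moment of the call.
- hand_in(): hands the job in, once; it reports no verdict.
The state is a dict: "t": time; "q": joint angles; "qd": joint speeds; "effort": joint torques, N m; "tcp_pos": TCP position; "eef_rot": TCP orientation; "contact_force": force on the tool from outside, world axes, zero at the start; "wrist_torque": the same for the moment, N m; "grip_width": finger opening in mm.
Only numpy, scipy, OpenCV 4.12 (cv2) and the standard library are available. Lean on these libraries where they do the work, as an engineer would, in place of code of your own. Each camera call takes 0.05 s, during which the arm holds its last target. There are 200 camera calls.

## Working session

There is one attempt and no reset: what is moved stays moved. The work goes in short steps, Python scripts to look and compute and a tool call to move; the robot and the scene stay as the last step left them, time stands still between calls to the robot, and variables do not carry over. Pictures are saved under pics/ and viewed, about 8 in all and at most 12, crops included, and the job is handed in when it is done.

Besides the shell and the picture viewer there is one more tool, called after "Request:" by a JSON object that holds its "op" and its "data". send_rows: Moves the arm, as the interface text tells. Its arguments: {"type":"object","properties":{"motion":{"type":"array"},"force":{"type":"number"}},"required":["motion"]}

```bash
mkdir -p pics; ls
python3 - <<'E'
from plant import *
import cv2,numpy as np
s=get_state();print(s)
for n in("scene","top"):
    cv2.imwrite(f"pics/{n}0.png",cv2.cvtColor(read_camera(n),cv2.COLOR_RGB2BGR)); p=camera_params(n); print(n,p)
E
```

```text
pics
{'t': 0.0, 'q': array([ 1.04970308e+00,  3.81207831e-01,  1.29826360e+00, -3.43922886e-06,
        1.46359943e+00, -2.15313313e-01]), 'qd': array([-0.0001853 , -0.00118023,  0.00105734, -0.00075836,  0.00121874,
       -0.00122383]), 'effort': array([-2.12390537e-04, -4.48443961e+01, -2.31279892e+01, -8.96891947e-05,
        4.75660083e-03, -3.99641817e-05]), 'tcp_pos': array([165.43086689, 524.22311242, 230.70446792]), 'eef_rot': array([ 2.53335647e+00,  1.85685816e+00, -2.12022245e-03]), 'contact_force': array([ 0.15409663, -1.2891716 , -0.51217267]), 'wrist_torque': array([ 0.02232113, -0.01171885,  0.00921338]), 'grip_width': 85.73798981669805}
scene {'camera_matrix': array([[424.80926583,   0.        , 254.55951547],
       [  0.        , 424.80926583, 190.20625248],
       [  0.        ,   0.        ,   1.        ]]), 'rvec': array([ 2.03231937,  1.60757331, -0.52926297]), 'tvec': array([-156.19400872, -417.02025438, 1402.8659712 ])}
top {'camera_matrix': array([[375.66308703,   0.        , 255.57515119],
       [  0.        , 375.66308703, 187.04492553],
       [  0.        ,   0.        ,   1.        ]]), 'rvec': array([ 2.15348678, -2.17885085,  0.07146058]), 'tvec': array([ 34.50528677, 587.40477932, 878.37320778])}
```

View pics/top0.png

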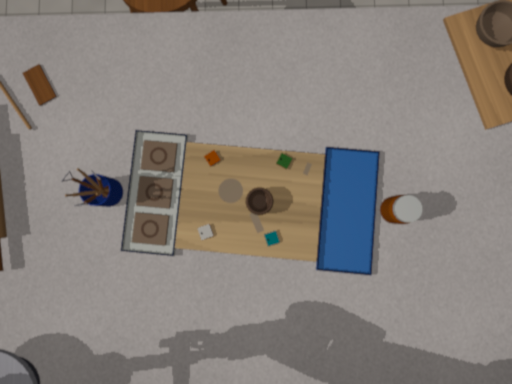

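View pics/scene0.png

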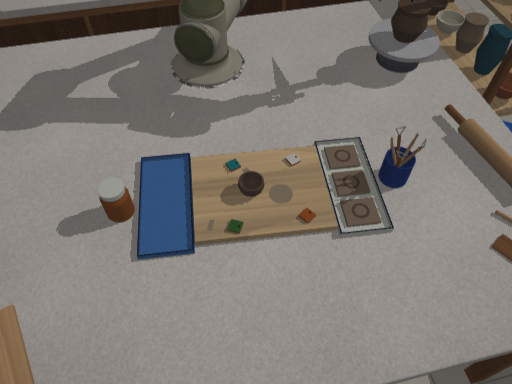

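The top view shows the blue tray at the right end (350,210) and the white tray at the left. The chips are orange (212,158), green (285,160), white (206,232) and turquoise (272,238), with the bowl at (260,201). The grey disc (230,190) and smudges look like flat marks.

```bash
cat > h.py <<'E'
from plant import *
import cv2,numpy as np
def cast(n,uv,z,P=None):
    P=P or camera_params(n);R=cv2.Rodrigues(P["rvec"])[0]
    d=R.T@np.linalg.inv(P["camera_matrix"])@np.array([uv[0],uv[1],1.]);c=-R.T@P["tvec"]
    return (c+d*(z-c[2])/d[2]).round(1)
def blobs(n,rng,amin,z,roi=None,img=None):
    im=read_camera(n) if img is None else img
    m=cv2.inRange(cv2.cvtColor(im,cv2.COLOR_RGB2HSV),*[np.array(r) for r in rng])
    if roi: k=np.zeros_like(m);x0,y0,x1,y1=roi;k[y0:y1,x0:x1]=255;m&=k
    out=[]
    for c in cv2.findContours(m,cv2.RETR_EXTERNAL,cv2.CHAIN_APPROX_NONE)[0]:
        if cv2.contourArea(c)>=amin:
            r=cv2.minAreaRect(c);out.append((cv2.contourArea(c),np.round(r[0],1),np.array([cast(n,p,z)[:2] for p in cv2.boxPoints(r)]),cast(n,r[0],z)))
    return out
COL={"teal":((83,120,60),(98,255,255)),"white":((0,0,165),(179,35,255)),"orange":((4,170,100),(14,255,255)),"green":((50,110,30),(80,255,255))}
E
python3 - <<'E'
from h import *
for n,f in(("top","top0"),("scene","scene0")):
    im=cv2.cvtColor(cv2.imread(f"pics/{f}.png"),cv2.COLOR_BGR2RGB)
    hs=cv2.cvtColor(im,cv2.COLOR_RGB2HSV)
    pts={"top":[(212,158),(285,160),(206,232),(272,238),(300,200),(350,210)],"scene":[(307,215),(235,226),(293,160),(233,165),(290,215),(165,210)]}[n]
    print(n,[tuple(hs[y,x]) for x,y in pts])
    roi={"top":(188,142,322,258),"scene":(196,148,312,238)}[n]
    for k,r in COL.items():
        for b in blobs(n,r,15,28,roi,im): print(k,b[0],b[1],b[3],b[2].tolist())
    for b in blobs(n,((100,150,60),(115,255,255)),2000,15,None,im): print("tray",b[1],b[3],b[2].tolist())
    for b in blobs(n,((8,60,110),(25,190,255)),2000,20,None,im): print("board",b[0],b[1],b[3],b[2].tolist())
    for b in blobs(n,((0,20,0),(25,200,95)),150,60,roi,im): print("bowl",b[0],b[1],b[3],b[2].tolist())
im=cv2.imread("pics/top0.png")[120:280,115:395]; cv2.imwrite("pics/c.png",cv2.resize(im,None,fx=2.8,fy=2.8,interpolation=cv2.INTER_CUBIC))
E
```

```text
top [(np.uint8(14), np.uint8(255), np.uint8(131)), (np.uint8(56), np.uint8(158), np.uint8(79)), (np.uint8(18), np.uint8(16), np.uint8(159)), (np.uint8(91), np.uint8(255), np.uint8(98)), (np.uint8(18), np.uint8(100), np.uint8(155)), (np.uint8(106), np.uint8(177), np.uint8(140))]
teal 103.0 [271.6 238.2] [465.4  -9.   28. ] [[473.5, 7.4], [481.5, -17.7], [457.4, -25.3], [449.4, -0.4]]
orange 123.5 [211.9 157.7] [660.3 132.7  28. ] [[665.4, 152.8], [680.4, 127.4], [655.3, 112.6], [640.3, 138.0]]
green 89.5 [284.  160.5] [651.  -41.7  28. ] [[646.2, -25.2], [667.5, -36.2], [655.9, -58.2], [634.7, -47.2]]
tray [348.1 210.5] [ 529.2 -194.7   15. ] [[390.3, -116.0], [683.6, -146.6], [671.4, -275.2], [379.6, -241.3]]
board 14816.5 [249.9 201.1] [554.4  41.8  20. ] [[443.1, 224.4], [704.3, 202.5], [667.2, -143.2], [409.9, -113.2]]
board 4195.0 [488.1  65.1] [ 882.2 -547.6   20. ] [[1005.1, -441.2], [1051.9, -565.7], [762.7, -651.1], [717.6, -530.1]]
bowl 563.0 [259.5 201. ] [552.3  18.2  60. ] [[582.8, 49.1], [582.1, -13.4], [522.0, -12.5], [522.7, 49.6]]
scene [(np.uint8(11), np.uint8(192), 
[... 203 characters left out ...]
t8(107), np.uint8(154), np.uint8(124))]
teal 73.5 [232.6 164.1] [465.2  -8.8  28. ] [[455.3, -25.0], [446.6, 4.3], [475.0, 7.3], [483.3, -21.6]]
orange 81.5 [307.  214.5] [660.1 133.1  28. ] [[656.0, 115.6], [639.4, 139.7], [664.3, 150.6], [680.4, 126.7]]
green 100.5 [235.  225.4] [650.4 -40.7  28. ] [[655.5, -59.0], [630.5, -48.2], [645.3, -22.3], [669.9, -33.4]]
tray [165.  204.5] [ 543.4 -195.6   15. ] [[360.7, -248.6], [394.2, -106.6], [697.3, -150.9], [669.0, -270.5]]
board 11008.5 [261.7 191.9] [564.4  45.3  20. ] [[407.7, -123.5], [443.5, 263.9], [703.5, 195.2], [666.2, -138.8]]
bowl 568.5 [242.5 183.4] [557.2  -1.6  60. ] [[579.4, -58.9], [501.9, -39.9], [534.1, 58.1], [609.8, 34.8]]
```

View pics/c.png

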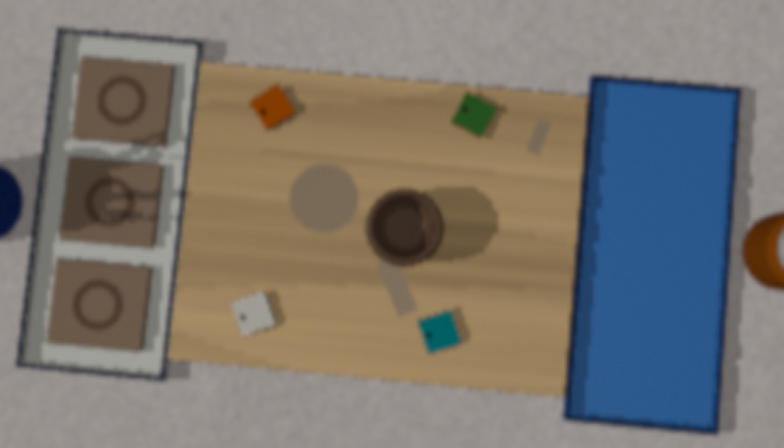

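Chip positions agree between the two views to within 1 mm. The crop gives the board corners and the white chip centre (254,313). Next I compute the board frame.

```bash
cat >> h.py <<'E'
def frame():
    c=lambda x,y,z=20:cast("top",(x/2.8+115-.3,y/2.8+120-.3),z)[:2]
    TL,TR,BL,BR=c(199,63),c(590,95),c(170,359),c(567,395)
    return TL,TR,BL,BR,c
E
python3 - <<'E'
from h import *
TL,TR,BL,BR,c=frame()
print(TL,TR,BL,BR)
n=np.linalg.norm; print("len",n(TL-TR),n(BL-BR),"wid",n(TL-BL),n(TR-BR))
d=(TL-TR)/n(TL-TR)+(BL-BR)/n(BL-BR); th=np.arctan2(d[1],d[0]); print("board y ang",np.degrees(th))
t=[c(592,76,15),c(741,89,15),c(717,432,15),c(564,418,15)];print("tray",t)
for a,b in((t[0],t[3]),(t[1],t[2]),(TR,BR)):print(np.degrees(np.arctan2(*(a-b)[::-1])))
v=np.array([np.cos(th),np.sin(th)]);u=np.array([v[1],-v[0]])
tc=sum(t)/4; bc=tc+v*(65+2+170); print("tc",tc,"board c",bc, "from corners",(TL+TR+BL+BR)/4)
P=dict(teal=(465.3,-8.9),orange=(660.2,132.9),green=(650.7,-41.2),white=c(254,313,28))
for k,p in P.items(): print(k,p,"board x,y",((p-bc)@u).round(1),((p-bc)@v).round(1))
s=get_state();R=cv2.Rodrigues(s["eef_rot"])[0];print(R.round(3))
x=u;print("yaw tool x now",np.degrees(np.arctan2(R[1,0],R[0,0])),"want",np.degrees(np.arctan2(u[1],u[0])))
E
```

```text
[701.2 198.3] [ 667.8 -143.1] [444.  221.8] [ 410.7 -116.7]
len 343.0299112322422 340.1340030046981 wid 258.2713495531396 258.45187172856765
board y ang 84.39699479916656
tray [array([ 685.4, -146.1]), array([ 672. , -275.1]), array([ 378.2, -243.3]), array([ 390.9, -114.4])]
-6.14366683936501
-6.177468743839831
-5.862799169943562
tc [ 531.625 -194.725] board c [554.76451869  41.14268044] from corners [555.925  40.075]
teal (465.3, -8.9) board x,y -84.2 -58.5
orange (660.2, 132.9) board x,y 96.0 101.6
green (650.7, -41.2) board x,y 103.5 -72.6
white [482.7 148.4] board x,y -82.2 99.7
[[ 0.301  0.954 -0.001]
 [ 0.954 -0.301 -0.001]
 [-0.001 -0.    -1.   ]]
yaw tool x now 72.4785207884325 want -5.603005200833439
```

Request:
{"op": "send_rows", "data": {"motion": [[0,0,1.2,0,0,7.1,0.2],[0,0,1.2,0,0,7.1,0.2],[0,0,1.2,0,0,7.1,0.2],[0,0,1.2,0,0,7.1,0.2],[0,0,1.2,0,0,7.1,0.2],[0,0,1.2,0,0,7.1,0.2],[0,0,1.2,0,0,7.1,0.2],[0,0,1.2,0,0,7.1,0.2],[0,0,1.2,0,0,7.1,0.2],[0,0,1.2,0,0,7.1,0.2]]}}

```text
t: 0.93
tcp_pos: [165.4, 524.3, 110.5]
eef_rot: [3.141, 0.031, -0.001]
contact_force: [-0.9, -0.9, 0.5]
grip_width: 17.0
```

Request:
{"op": "send_rows", "data": {"motion": [[0,0,0,0,0,7.1,0.2],[0,0,0,0,0,0,0.2]]}}

```text
t: 1.1
tcp_pos: [165.4, 524.1, 110.4]
eef_rot: [3.136, -0.161, -0.002]
contact_force: [-0.2, 0.2, 0.2]
grip_width: 16.9
```

```bash
cat >> h.py <<'E'
bc=np.array([555.3,40.6]);th=np.radians(84.2);v=np.array([np.cos(th),np.sin(th)]);u=np.array([v[1],-v[0]])
def st():
    s=get_state();R=cv2.Rodrigues(s["eef_rot"])[0];p=s["tcp_pos"];b=p[:2]-bc
    print("t",s["t"],"tcp",p.round(1),"yaw",np.degrees(np.arctan2(R[1,0],R[0,0])).round(2),"tilt",R[:2,2].round(4),"board",(b@u).round(1),(b@v).round(1),"F",s["contact_force"].round(1),"w",round(s["grip_width"],1));return R,p
def to(x,y,z):
    R,p=st();w=np.r_[bc+x*u+y*v,z];print("to",(x,y,z),"tool cm",(R.T@(w-p)/10).round(2))
E
python3 -c "
from h import *
to(-84,-16,60)"
```

```text
t 1.1 tcp [165.4 524.1 110.4] yaw -5.88 tilt [-0.0011 -0.0018] board -436.8 441.6 F [-0.2  0.2  0.2] w 16.9
to (-84, -16, 60) tool cm [35.35 45.7   5.1 ]
```

Request:
{"op": "send_rows", "data": {"motion": [[2.2,2.86,0,0,0,0,0.2],[2.2,2.86,0,0,0,0,0.2],[2.2,2.86,0,0,0,0,0.2],[2.2,2.86,0,0,0,0,0.2],[2.2,2.86,0,0,0,0,0.2],[2.2,2.86,0,0,0,0,0.2],[2.2,2.86,0,0,0,0,0.2],[2.2,2.86,0,0,0,0,0.2]]}}

```text
t: 1.77
tcp_pos: [319.0, 278.1, 111.7]
eef_rot: [-3.138, 0.147, -0.001]
contact_force: [0.7, -0.2, 0.4]
grip_width: 17.1
```

Request:
{"op": "send_rows", "data": {"motion": [[2.2,2.86,0,0,0,0,0.2],[2.2,2.86,0,0,0,0,0.2],[2.2,2.86,0,0,0,0,0.2],[2.2,2.86,0,0,0,0,0.2],[2.2,2.86,0,0,0,0,0.2],[2.2,2.86,0,0,0,0,0.2],[2.2,2.86,0,0,0,0,0.2],[2.2,2.86,0,0,0,0,0.2],[0,0,2.5,0,0,0,0.2],[0,0,2.5,0,0,0,0.2]]}}

```text
t: 2.6
tcp_pos: [473.0, 32.7, 61.6]
eef_rot: [3.137, -0.152, 0.007]
contact_force: [0.5, 0.3, -0.4]
grip_width: 17.4
```

```bash
python3 -c "
from h import *
to(-84,-18,23)"
```

```text
t 2.6 tcp [473.   32.7  61.6] yaw -5.54 tilt [ 0.0044 -0.0009] board -81.1 -16.2 F [ 0.5  0.3 -0.4] w 17.4
to (-84, -18, 23) tool cm [-0.31  0.17  3.86]
```

Descend to z of about 23 and check with the wrist camera.

Request:
{"op": "send_rows", "data": {"motion": [[-0.3,0,1.5,0,0,0,0.2],[0,0,1.5,0,0,0,0.2],[0,0,0.6,0,0,0,0.2],[0,0,0.2,0,0,0,0.2],[0,0,0,0,0,0,0.2]]}}

```text
t: 3.02
tcp_pos: [468.3, 34.9, 23.5]
eef_rot: [3.138, -0.151, 0.0]
contact_force: [0.2, 0.1, 0.9]
grip_width: 17.2
```

```bash
python3 -c "
from h import *
st()
cv2.imwrite('pics/w1.png',cv2.cvtColor(read_camera('wrist'),cv2.COLOR_RGB2BGR))"
```

```text
t 3.0167 tcp [468.3  34.9  23.5] yaw -5.52 tilt [ 0.0002 -0.    ] board -85.9 -14.5 F [0.2 0.1 0.9] w 17.2
```

View pics/w1.png

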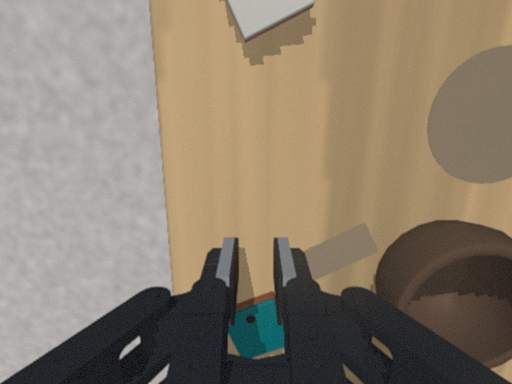

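The fingers straddle the lane, with the turquoise chip just ahead at (258,325) and the bowl clear to the right. I lower slightly so the tips bear on the chip's side.

Request:
{"op": "send_rows", "data": {"motion": [[0,0,0.15,0,0,0,0.2],[0,0,0.1,0,0,0,0.2],[0,0.5,0,0,0,0,0.2],[0,0.5,0,0,0,0,0.2],[0,0.6,0,0,0,0,0.2],[0,0.8,0,0,0,0,0.2],[0,1.0,0,0,0,0,0.2]]}}

```text
t: 3.65
tcp_pos: [464.7, 0.3, 20.9]
eef_rot: [3.138, -0.154, 0.0]
contact_force: [-0.5, 0.2, 0.1]
grip_width: 16.8
```

```bash
python3 -c "
from h import *
st()
cv2.imwrite('pics/w2.png',cv2.cvtColor(read_camera('wrist'),cv2.COLOR_RGB2BGR))
for b in blobs('top',COL['teal'],15,28):print(b[0],b[3],(b[3][:2]-bc)@u,(b[3][:2]-bc)@v)"
```

```text
t 3.65 tcp [4.647e+02 3.000e-01 2.090e+01] yaw -5.61 tilt [ 0.0002 -0.    ] board -86.1 -49.3 F [-0.5  0.2  0.1] w 16.8
```

View pics/w2.png

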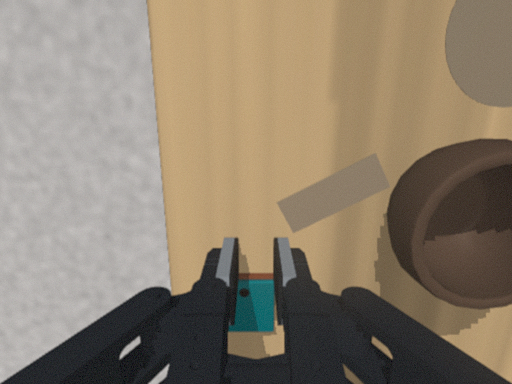

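The chip has squared up against the fingers, so I push it over the edge.

Request:
{"op": "send_rows", "data": {"motion": [[0,1.2,0,0,0,0,0.2],[0,1.4,0,0,0,0,0.2],[0,1.4,0,0,0,0,0.2],[0,1.4,0,0,0,0,0.2],[0,1.4,0,0,0,0,0.2],[0,1.4,0,0,0,0,0.2],[0,1.4,0,0,0,0,0.2],[0,1.4,0,0,0,0,0.2],[0,1.4,0,0,0,0,0.2],[0,1.0,0,0,0,0,0.2]]}}

```text
t: 4.58
tcp_pos: [451.5, -133.5, 20.8]
eef_rot: [3.138, -0.155, 0.0]
contact_force: [0.2, -0.4, -0.3]
grip_width: 17.2
```

```bash
python3 -c "
from h import *
st()
cv2.imwrite('pics/w3.png',cv2.cvtColor(read_camera('wrist'),cv2.COLOR_RGB2BGR))
for n in ('top','scene'):
  for b in blobs(n,COL['teal'],10,12):print(n,b[0],b[1],b[3],(b[3][:2]-bc)@u,(b[3][:2]-bc)@v)"
```

```text
t 4.5833 tcp [ 451.5 -133.5   20.8] yaw -5.67 tilt [ 0.0001 -0.0001] board -85.7 -183.7 F [ 0.2 -0.4 -0.3] w 17.2
scene 129.0 [502.5  29.5] [  63.7 1045.3   12. ] -590.6146182399384 949.877372465147
```

View pics/w3.png

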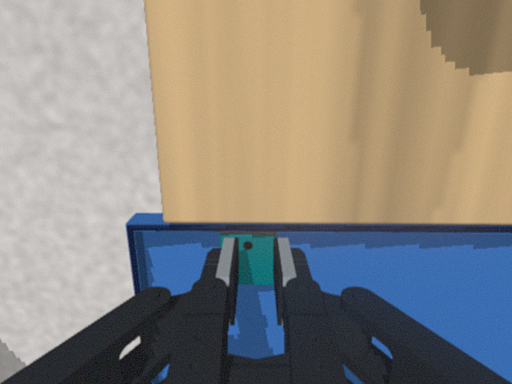

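The turquoise chip is in the tray, close to the near wall. I raise and move back toward the white chip, checking on the way.

Request:
{"op": "send_rows", "data": {"motion": [[0,0,-2,0,0,0,0.2],[0,0,-3,0,0,0,0.2],[0,-2,-2,0,0,0,0.2],[0,-2,0,0,0,0,0.2],[0,0,0,0,0,0,0.2]]}}

```text
t: 5.15
tcp_pos: [455.5, -89.4, 91.8]
eef_rot: [-3.138, 0.15, -0.002]
contact_force: [-1.6, 0.4, 0.4]
grip_width: 16.9
```

```bash
python3 -c "
from h import *
to(-82,142,60)
im=read_camera('wrist')
w=cv2.cvtColor(im,cv2.COLOR_RGB2BGR)[120:,:]
t=cv2.cvtColor(read_camera('scene'),cv2.COLOR_RGB2BGR)[140:250,125:265]
t=cv2.resize(t,None,fx=2.4,fy=2.4)
c=np.zeros((264+264,512,3),np.uint8);c[:264]=w;c[264:,:t.shape[1]]=t;cv2.imwrite('pics/w4.png',c)
for n in ('top','wrist'):
  for b in blobs(n,COL['teal'],10,12):print(n,b[0],b[1],b[3],[(q-bc)@np.c_[u,v] for q in b[2]])"
```

```text
t 5.15 tcp [455.5 -89.4  91.8] yaw -5.47 tilt [0.0013 0.0001] board -86.2 -139.5 F [-1.6  0.4  0.4] w 16.9
to (-82, 142, 60) tool cm [  0.57 -28.14   3.19]
wrist 991.5 [254. 261.] [ 447.7 -141.6   12. ] [array([-100.86851437, -177.60259798]), array([ -76.55997174, -177.44526122]), array([ -76.04580148, -207.24585901]), array([-101.26994802, -207.2951703 ])]
```

View pics/w4.png

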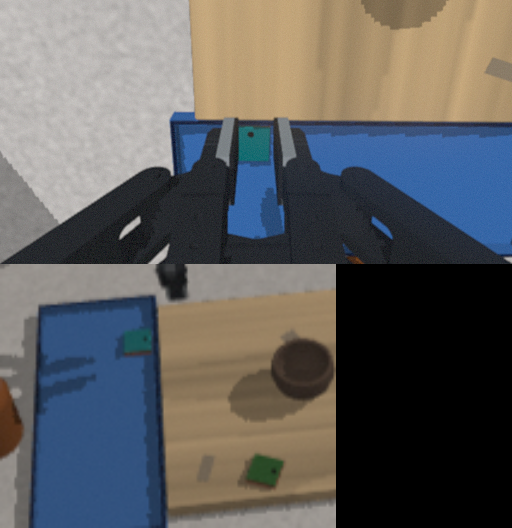

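The turquoise chip lies flat on the tray floor, just inside the wall. To avoid stacking, I'll steer the second chip in each lane inward once it is past the bowl.

Request:
{"op": "send_rows", "data": {"motion": [[0,-3.6,0,0,0,0,0.2],[0,-4,0,0,0,0,0.2],[0,-4,0,0,0,0,0.2],[0,-4,0,0,0,0,0.2],[0,-4,0,0,0,0,0.2],[0.2,-4,0,0,0,0,0.2],[0.2,-2.5,0,0,0,0,0.2],[0,-2,2,0,0,0,0.2],[0,0,1.5,0,0,0,0.2],[0,0,0,0,0,0,0.2]]}}

```text
t: 6.18
tcp_pos: [485.6, 187.0, 52.9]
eef_rot: [3.137, -0.152, -0.009]
contact_force: [-1.0, -0.6, 0.1]
grip_width: 16.9
```

```bash
python3 -c "
from h import *
to(-82,142,21)"
```

```text
t 6.1833 tcp [485.6 187.   52.9] yaw -5.55 tilt [-0.0057 -0.0009] board -84.1 138.6 F [-1.  -0.6  0.1] w 16.9
to (-82, 142, 21) tool cm [ 0.23 -0.34  3.18]
```

Request:
{"op": "send_rows", "data": {"motion": [[0.2,-0.3,1.2,0,0,0,0.2],[0,0,1.2,0,0,0,0.2],[0,0,0.5,0,0,0,0.2],[0,0,0,0,0,0,0.2]]}}

```text
t: 6.52
tcp_pos: [489.2, 188.8, 26.0]
eef_rot: [3.137, -0.156, -0.003]
contact_force: [-0.1, -0.4, -0.0]
grip_width: 17.1
```

```bash
python3 -c "
from h import *
to(-82,142,21)"
```

```text
t 6.5167 tcp [489.2 188.8  26. ] yaw -5.69 tilt [-0.0018 -0.0003] board -80.7 140.8 F [-0.1 -0.4 -0. ] w 17.1
to (-82, 142, 21) tool cm [-0.13 -0.12  0.5 ]
```

Request:
{"op": "send_rows", "data": {"motion": [[-0.1,0,0.3,0,0,0,0.2],[0,0,0.1,0,0,0,0.2],[0,0.4,0,0,0,0,0.2],[0,0.5,0,0,0,0,0.2],[0,0.6,0,0,0,0,0.2],[0,0.8,0,0,0,0,0.2],[0,1.0,0,0,0,0,0.2],[0,1.2,0,0,0,0,0.2],[0,1.4,0,0,0,0,0.2],[0,1.4,0,0,0,0,0.2]]}}

```text
t: 7.35
tcp_pos: [481.0, 115.6, 22.9]
eef_rot: [3.138, -0.154, 0.0]
contact_force: [0.8, 0.1, 0.2]
grip_width: 17.0
```

```bash
python3 -c "
from h import *
to(-82,-65,21)
im=read_camera('wrist');cv2.imwrite('pics/w5.png',cv2.cvtColor(im,cv2.COLOR_RGB2BGR))
for b in blobs('wrist',((0,0,150),(179,40,255)),300,28,(200,220,320,384),im):print(b[0],b[1],[(q-bc)@np.c_[u,v] for q in b[2]])"
```

```text
t 7.35 tcp [481.  115.6  22.9] yaw -5.63 tilt [ 0.     -0.0001] board -81.5 67.1 F [0.8 0.1 0.2] w 17.0
to (-82, -65, 21) tool cm [-0.09 13.21  0.19]
1089.5 [262.7 295.5] [array([-86.91233357,  61.0293886 ]), array([-75.79998652,  62.45968334]), array([-71.57513703,  26.80409967]), array([-83.36368932,  25.10408938])]
```

Request:
{"op": "send_rows", "data": {"motion": [[0,1.0,0.1,0,0,0,0.2],[0,1.4,0.1,0,0,0,0.2],[0,1.4,0,0,0,0,0.2],[0,1.4,0,0,0,0,0.2],[0,1.4,0,0,0,0,0.2],[0,1.4,0,0,0,0,0.2],[0,1.4,0,0,0,0,0.2],[0,1.4,0,0,0,0,0.2],[0,1.4,0,0,0,0,0.2],[0,1.0,0,0,0,0,0.2]]}}

```text
t: 8.23
tcp_pos: [468.1, -15.7, 20.8]
eef_rot: [3.138, -0.155, 0.0]
contact_force: [-0.9, -0.3, 0.7]
grip_width: 17.3
```

```bash
python3 -c "
from h import *
st()
im=read_camera('wrist');cv2.imwrite('pics/w6.png',cv2.cvtColor(im,cv2.COLOR_RGB2BGR))"
```

```text
t 8.2333 tcp [468.1 -15.7  20.8] yaw -5.65 tilt [ 0.0001 -0.0001] board -81.1 -64.8 F [-0.9 -0.3  0.7] w 17.3
```

View pics/w6.png

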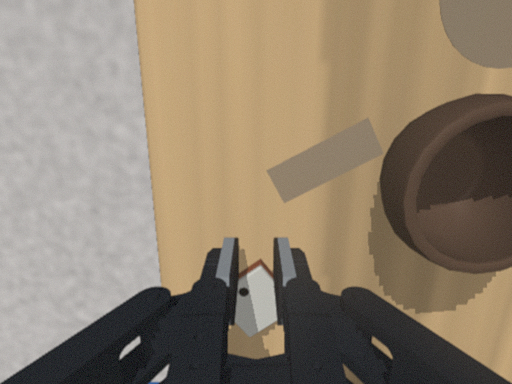

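The white chip rides with a corner in the finger notch, centred at about (256,300), which is stable. The bowl is passed, so I steer inward.

Request:
{"op": "send_rows", "data": {"motion": [[0,1.0,0,0,0,-4,0.2],[0,1.0,0,0,0,-4,0.2],[0,1.0,0,0,0,-4,0.2],[0,1.0,0,0,0,-4,0.2],[0,1.0,0,0,0,-4,0.2],[0,1.0,0,0,0,-4,0.2],[0,1.2,0,0,0,0,0.2],[0,1.4,0,0,0,0,0.2],[0,1.4,0,0,0,0,0.2],[0,1.4,0,0,0,0,0.2]]}}

```text
t: 9.12
tcp_pos: [490.3, -126.3, 20.8]
eef_rot: [3.101, 0.5, 0.0]
contact_force: [0.8, 0.8, 0.3]
grip_width: 17.1
```

Request:
{"op": "send_rows", "data": {"motion": [[0,1.4,0,0,0,0,0.2],[0,0.6,0,0,0,0,0.2],[0,0,0,0,0,0,0.2]]}}

```text
t: 9.37
tcp_pos: [496.7, -145.6, 20.7]
eef_rot: [3.101, 0.499, 0.001]
contact_force: [0.3, -0.5, -0.6]
grip_width: 17.5
```

```bash
python3 -c "
from h import *
st()
im=read_camera('wrist');cv2.imwrite('pics/w7.png',cv2.cvtColor(im,cv2.COLOR_RGB2BGR))"
```

```text
t 9.3667 tcp [ 496.7 -145.6   20.7] yaw 18.27 tilt [ 0.0006 -0.0004] board -39.5 -191.1 F [ 0.3 -0.5 -0.6] w 17.5
```

View pics/w7.png

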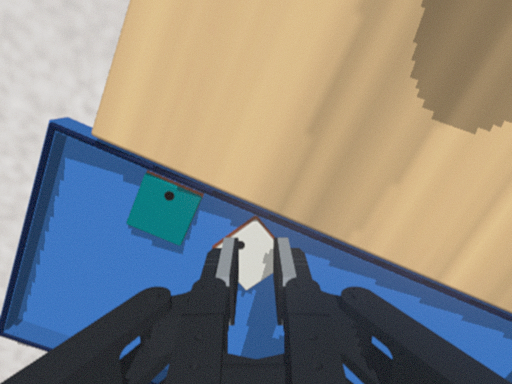

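The white chip lies in the tray beside the turquoise one. Next is green: raise, turn back and move behind it.

Request:
{"op": "send_rows", "data": {"motion": [[0,0,-2,0,0,0,0.2],[0,0,-3,0,0,4,0.2],[0,0,-3,0,0,4,0.2],[0,0,0,0,0,4,0.2],[0,0,0,0,0,4,0.2],[0,0,0,0,0,4,0.2],[0,0,0,0,0,4,0.2]]}}

```text
t: 10.0
tcp_pos: [495.8, -143.1, 100.9]
eef_rot: [-3.137, 0.159, 0.001]
contact_force: [-0.4, -0.4, -0.6]
grip_width: 17.1
```

Request:
{"op": "send_rows", "data": {"motion": [[2,-2,0,0,0,0,0.2],[2.4,-2.7,0,0,0,0,0.2],[2.4,-2.7,0,0,0,0,0.2],[2.4,-2.7,0,0,0,0,0.2],[2.4,-2.7,0,0,0,0,0.2],[1.7,-2,0,0,0,0,0.2],[1,-1.3,2,0,0,0,0.2],[0,0,2,0,0,0,0.2],[0,0,0,0,0,0,0.2],[0,0,0,0,0,0,0.2]]}}

```text
t: 10.83
tcp_pos: [653.2, 2.9, 60.1]
eef_rot: [-3.138, 0.153, 0.005]
contact_force: [-0.5, 0.5, 0.2]
grip_width: 17.2
```

```bash
python3 -c "
from h import *
to(102.5,-30,21.5)
for b in blobs('top',COL['green'],15,28):print(b[0],(b[3][:2]-bc)@np.c_[u,v])"
```

```text
t 10.8333 tcp [653.2   2.9  60.1] yaw -5.58 tilt [-0.003   0.0005] board 101.3 -27.7 F [-0.5  0.5  0.2] w 17.2
to (102.5, -30, 21.5) tool cm [0.14 0.24 3.86]
36.0 [ 99.54975876 -67.68637626]
```

Request:
{"op": "send_rows", "data": {"motion": [[0.1,0,1.5,0,0,0,0.2],[0,0,1.5,0,0,0,0.2],[0,0,0.6,0,0,0,0.2],[0,0,0,0,0,0,0.2],[0,0,0,0,0,0,0.2]]}}

```text
t: 11.3
tcp_pos: [655.5, 1.8, 26.0]
eef_rot: [3.138, -0.155, 0.002]
contact_force: [0.2, 0.1, -0.2]
grip_width: 16.9
```

```bash
python3 -c "
from h import *
to(102.5,-30,21)"
```

```text
t 11.3 tcp [655.5   1.8  26. ] yaw -5.65 tilt [ 0.0011 -0.0002] board 103.6 -28.5 F [ 0.2  0.1 -0.2] w 16.9
to (102.5, -30, 21) tool cm [-0.11  0.15  0.5 ]
```

Request:
{"op": "send_rows", "data": {"motion": [[0,0,0.3,0,0,0,0.2],[0,0,0.2,0,0,0,0.2],[0,0.5,0,0,0,0,0.2],[0,0.5,0,0,0,0,0.2],[0,0.5,0,0,0,0,0.2],[0,0.6,0,0,0,0,0.2],[0,0.8,0,0,0,0,0.2],[0,1.0,0,0,0,0,0.2],[0,1.2,0,0,0,0,0.2]]}}

```text
t: 12.05
tcp_pos: [650.4, -49.2, 20.3]
eef_rot: [-3.137, 0.154, -0.002]
contact_force: [1.0, 3.0, 5.4]
grip_width: 17.6
```

```bash
python3 -c "
from h import *
to(102.5,-184,21)
im=read_camera('wrist');cv2.imwrite('pics/w8.png',cv2.cvtColor(im,cv2.COLOR_RGB2BGR))
for b in blobs('wrist',COL['green'],200,28,None,im):print(b[0],b[1],[((q-bc)@np.c_[u,v]).round() for q in b[2]])"
```

```text
t 12.05 tcp [650.4 -49.2  20.3] yaw -5.6 tilt [0.001  0.0003] board 103.7 -79.7 F [1.  3.  5.4] w 17.6
to (102.5, -184, 21) tool cm [-0.15 10.43 -0.07]
1990.0 [257.6 302.5] [array([  91., -123.]), array([ 94., -86.]), array([115., -88.]), array([ 113., -125.])]
```

The fingertips just graze the board (5 N), so I lift 0.8 mm and push on.

Request:
{"op": "send_rows", "data": {"motion": [[0,1.2,-0.08,0,0,0,0.2],[0,1.4,0,0,0,0,0.2],[0,1.4,0,0,0,0,0.2],[0,1.4,0,0,0,0,0.2],[0,1.4,0,0,0,0,0.2],[0,1.4,0,0,0,0,0.2],[0,1.4,0,0,0,0,0.2],[0,1.0,0,0,0,0,0.2],[0,0,0,0,0,0,0.2]]}}

```text
t: 12.85
tcp_pos: [639.6, -156.6, 20.6]
eef_rot: [3.137, -0.157, 0.0]
contact_force: [0.9, 0.1, -0.3]
grip_width: 17.2
```

Request:
{"op": "send_rows", "data": {"motion": [[0,0,-2,0,0,0,0.2],[0,0,-3,0,0,0,0.2],[0,-2,-2,0,0,0,0.2],[0,-3,0,0,0,0,0.2],[0,0,0,0,0,0,0.2]]}}

```text
t: 13.27
tcp_pos: [645.4, -99.8, 92.2]
eef_rot: [-3.137, 0.148, -0.004]
contact_force: [-0.7, 1.0, -0.9]
grip_width: 17.2
```

```bash
python3 -c "
from h import *
to(95,143,60)
im=read_camera('wrist');cv2.imwrite('pics/w9.png',cv2.cvtColor(im,cv2.COLOR_RGB2BGR))
for n in('wrist','top','scene'):
  for b in blobs(n,COL['green'],15,12):print(n,b[0],b[1],[((q-bc)@np.c_[u,v]).round() for q in b[2]])"
```

```text
t 13.2667 tcp [645.4 -99.8  92.2] yaw -5.41 tilt [0.0023 0.0008] board 103.8 -130.6 F [-0.7  1.  -0.9] w 17.2
to (95, 143, 60) tool cm [ -0.7  -27.36   3.25]
wrist 988.5 [256.5 280.2] [array([  84., -207.]), array([  97., -180.]), array([ 122., -195.]), array([ 109., -223.])]
top 86.5 [335.8 164.6] [array([ 103., -180.]), array([ 127., -195.]), array([ 111., -219.]), array([  88., -205.])]
scene 101.5 [180.7 235.6] [array([ 108., -219.]), array([  82., -206.]), array([ 100., -182.]), array([ 126., -195.])]
```

View pics/w9.png

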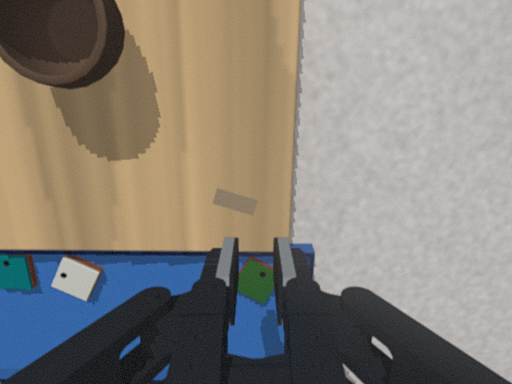

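Green is in the tray at (257,282), and turquoise and white are flat too. Now the orange chip.

Request:
{"op": "send_rows", "data": {"motion": [[0,-3.4,0,0,0,0,0.2],[0,-4,0,0,0,0,0.2],[0,-4,0,0,0,0,0.2],[-0.2,-4,0,0,0,0,0.2],[-0.2,-4,0,0,0,0,0.2],[-0.2,-3.5,0,0,0,0,0.2],[0,-2.5,0,0,0,0,0.2],[0,-2,2,0,0,0,0.2],[0,0,1.5,0,0,0,0.2],[0,0,0,0,0,0,0.2]]}}

```text
t: 14.3
tcp_pos: [664.0, 169.2, 51.7]
eef_rot: [3.137, -0.153, -0.01]
contact_force: [0.3, -0.9, -1.1]
grip_width: 17.0
```

Request:
{"op": "send_rows", "data": {"motion": [[0,0,0,0,0,0,0.2],[0,0,0,0,0,0,0.2]]}}

```text
t: 14.47
tcp_pos: [666.2, 167.8, 56.3]
eef_rot: [3.138, -0.156, 0.001]
contact_force: [-0.0, -0.1, -0.2]
grip_width: 17.0
```

```bash
python3 -c "
from h import *
to(96,143,21)"
```

```text
t 14.4667 tcp [666.2 167.8  56.3] yaw -5.7 tilt [ 0.0009 -0.0001] board 97.5 137.7 F [-0.  -0.1 -0.2] w 17.0
to (96, 143, 21) tool cm [-0.15 -0.53  3.53]
```

Request:
{"op": "send_rows", "data": {"motion": [[-0.1,-0.5,1.2,0,0,0,0.2],[0,0,1.2,0,0,0,0.2],[0,0,0.8,0,0,0,0.2],[0,0,0.2,0,0,0,0.2],[0,0,0,0,0,0,0.2],[0,0,0,0,0,0,0.2]]}}

```text
t: 14.97
tcp_pos: [664.9, 173.8, 21.1]
eef_rot: [3.138, -0.154, -0.001]
contact_force: [0.1, -0.2, -0.7]
grip_width: 17.2
```

Request:
{"op": "send_rows", "data": {"motion": [[0,0.4,0.1,0,0,0,0.2],[0,0.5,0,0,0,0,0.2],[0,0.5,0,0,0,0,0.2],[0,0.6,0,0,0,0,0.2],[0,0.8,0,0,0,0,0.2],[0,1.0,0,0,0,0,0.2],[0,1.2,0,0,0,0,0.2],[0,1.4,0,0,0,0,0.2]]}}

```text
t: 15.63
tcp_pos: [658.6, 109.1, 20.6]
eef_rot: [3.138, -0.154, 0.0]
contact_force: [0.3, -1.1, 0.2]
grip_width: 16.9
```

```bash
python3 -c "
from h import *
to(96,-65,21)
for n in('wrist','top'):
  for b in blobs(n,COL['orange'],15,28,(188,100,322,384)):print(n,b[0],b[1],[((q-bc)@np.c_[u,v]).round() for q in b[2]])"
```

```text
t 15.6333 tcp [658.6 109.1  20.6] yaw -5.61 tilt [ 0.     -0.0001] board 95.9 78.6 F [ 0.3 -1.1  0.2] w 16.9
to (96, -65, 21) tool cm [-0.04 14.36 -0.04]
wrist 1914.5 [256. 300.] [array([85., 33.]), array([85., 74.]), array([104.,  74.]), array([105.,  33.])]
```

The orange chip is centred between the fingers. I push it past the bowl.

Request:
{"op": "send_rows", "data": {"motion": [[0,1.2,0,0,0,0,0.2],[0,1.4,0,0,0,0,0.2],[0,1.4,0,0,0,0,0.2],[0,1.4,0,0,0,0,0.2],[0,1.4,0,0,0,0,0.2],[0,1.4,0,0,0,0,0.2],[0,1.4,0,0,0,0,0.2],[0,1.4,0,0,0,0,0.2],[0,1.4,0,0,0,0,0.2],[0,1.4,0,0,0,0,0.2]]}}

```text
t: 16.57
tcp_pos: [645.1, -28.5, 20.7]
eef_rot: [3.138, -0.154, 0.0]
contact_force: [-0.4, 0.9, 0.2]
grip_width: 17.2
```

```bash
python3 -c "
from h import *
st()
for n in('wrist',):
  for b in blobs(n,COL['orange'],15,28,(188,100,322,384)):print(n,b[0],b[1],[((q-bc)@np.c_[u,v]).round() for q in b[2]])"
```

```text
t 16.5667 tcp [645.1 -28.5  20.7] yaw -5.63 tilt [ 0.0001 -0.    ] board 96.4 -59.7 F [-0.4  0.9  0.2] w 17.2
wrist 1941.5 [256.  300.5] [array([ 86., -64.]), array([105., -64.]), array([ 106., -106.]), array([  85., -106.])]
```

Request:
{"op": "send_rows", "data": {"motion": [[0,1.0,0,0,0,4,0.2],[0,1.0,0,0,0,4,0.2],[0,1.0,0,0,0,4,0.2],[0,1.0,0,0,0,4,0.2],[0,1.0,0,0,0,4,0.2],[0,1.0,0,0,0,4,0.2],[0,1.2,0,0,0,0,0.2],[0,1.4,0,0,0,0,0.2],[0,1.4,0,0,0,0,0.2],[0,1.4,0,0,0,0,0.2]]}}

```text
t: 17.45
tcp_pos: [601.8, -132.5, 20.6]
eef_rot: [3.038, -0.801, -0.0]
contact_force: [0.7, -0.5, 0.0]
grip_width: 17.0
```

Request:
{"op": "send_rows", "data": {"motion": [[0,1.4,0,0,0,0,0.2],[0,1.0,0,0,0,0,0.2],[0,0,0,0,0,0,0.2]]}}

```text
t: 17.7
tcp_pos: [589.7, -154.3, 20.7]
eef_rot: [3.036, -0.806, -0.0]
contact_force: [0.5, 0.3, 0.6]
grip_width: 17.0
```

Request:
{"op": "send_rows", "data": {"motion": [[0,0,-2,0,0,0,0.2],[0,0,-3,0,0,0,0.2],[0,0,-4,0,0,0,0.2],[0,0,-4,0,0,0,0.2],[0,-3,-4,0,0,0,0.2],[0,-4,-3,0,0,0,0.2],[0,-4,0,0,0,0,0.2],[0,0,0,0,0,0,0.2],[0,0,0,0,0,0,0.2]]}}

```text
t: 18.45
tcp_pos: [639.8, -64.6, 208.9]
eef_rot: [-3.039, 0.797, -0.0]
contact_force: [0.3, -0.3, -0.5]
grip_width: 17.2
```

```bash
python3 -c "
from h import *
st()
w=cv2.cvtColor(read_camera('wrist'),cv2.COLOR_RGB2BGR)[::2,::2]
t=cv2.cvtColor(read_camera('top'),cv2.COLOR_RGB2BGR)[120:285,60:430]
s=cv2.cvtColor(read_camera('scene'),cv2.COLOR_RGB2BGR)[120:270,90:430]
c=np.zeros((596,760,3),np.uint8)
t=cv2.resize(t,(628,280));s=cv2.resize(s,(460,203));c[:280,:628]=t;c[290:290+203,:460]=s;c[290:482,480:736]=w
cv2.imwrite('pics/fin.png',c)
for n in('top','scene'):
  for k in COL:
    roi={'top':(188,142,382,272),'scene':(130,148,312,258)}[n]
    for b in blobs(n,COL[k] if k!='white' else ((0,0,140),(179,40,255)),15,12,roi):print(n,k,b[0],b[1],[((q-bc)@np.c_[u,v]).round() for q in b[2]])
  im=read_camera(n)
  for b in blobs(n,((100,150,60),(115,255,255)),2000,15,None,im): print('tray',b[1],b[3])
  for b in blobs(n,((0,20,0),(25,200,95)),150,60,{'top':(188,142,322,258),'scene':(196,148,312,238)}[n],im): print('bowl',b[0],b[1],b[3])"
```

```text
t 18.45 tcp [639.8 -64.6 208.9] yaw -29.41 tilt [0.0001 0.0001] board 94.7 -96.1 F [ 0.3 -0.3 -0.5] w 17.2
top white 908.0 [213.5 260.5] [array([-132.,  140.]), array([-121.,   17.]), array([-170.,   12.]), array([-182.,  135.])]
top white 94.0 [379.5 244. ] [array([ -11., -310.]), array([ -11., -317.]), array([-139., -325.]), array([-139., -318.])]
top white 238.5 [282.9 182.5] [array([ 80., -51.]), array([ 88., -84.]), array([ 24., -99.]), array([ 16., -65.])]
top white 41.5 [378. 146.] [array([ 171., -291.]), array([ 172., -306.]), array([ 153., -307.]), array([ 151., -292.])]
top white 63.0 [285.5 146. ] [array([151., -59.]), array([154., -86.]), array([134., -88.]), array([131., -61.])]
top white 174.0 [230.5 145. ] [array([133., 148.]), array([148., -22.]), array([133., -24.]), array([118., 147.])]
top green 92.0 [335.8 164.7] [array([ 102., -182.]), array([ 125., -195.]), array([ 112., -218.]), array([  88., -205.])]
tray [356.5 211.5] [ 526.6 -214.6   15. ]
bowl 152.0 [317.  239.5] [ 462.9 -111.9   60. ]
bowl 179.0 [308.5 147.5] [675.8 -97.5  60. ]
scene teal 75.0 [182.  171.
[... 349 characters left out ...]
te 74.0 [180.  186.9] [array([ -35., -216.]), array([ -62., -209.]), array([ -46., -180.]), array([ -19., -188.])]
scene white 120.0 [254.5 150.5] [array([-158.,  -70.]), array([-137.,   85.]), array([-119.,   82.]), array([-140.,  -71.])]
scene white 594.5 [165.5 174. ] [array([-192., -331.]), array([-167., -138.]), array([   8., -147.]), array([ -15., -323.])]
scene orange 96.0 [181.1 216.5] [array([  41., -216.]), array([  32., -189.]), array([  60., -181.]), array([  69., -207.])]
scene green 99.0 [180.9 235.8] [array([ 110., -218.]), array([  84., -208.]), array([ 100., -183.]), array([ 125., -192.])]
tray [163.7 205.5] [ 545.8 -199.    15. ]
bowl 519.0 [247.8 182.3] [556.8  11.7  60. ]
```

View pics/fin.png

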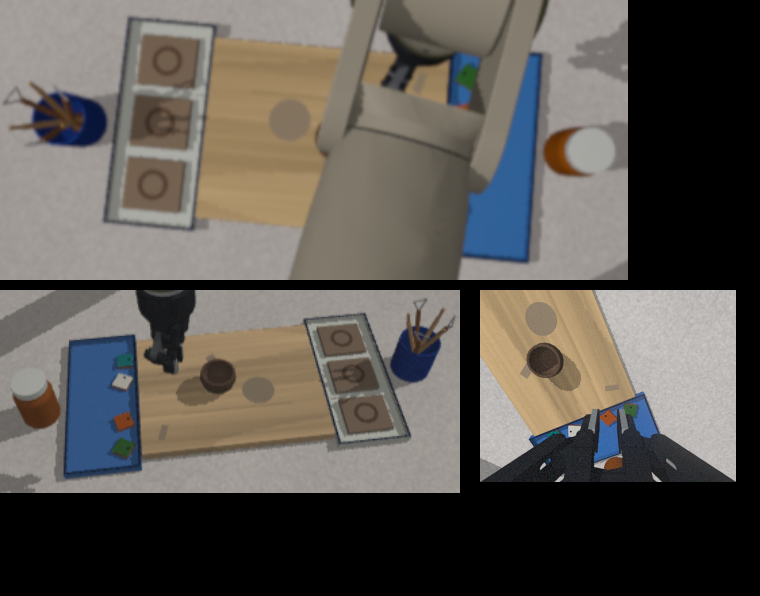

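All four chips lie flat in the blue tray, and the bowl, trays, cup and jar look unmoved. The scene view has the bowl at (250,183), against (251,184) at the start.

```bash
python3 -c "
from plant import *
print(hand_in())"
```

```text
the job is handed in; nothing more can be done
None
```

All four chips are now in the blue tray and the job is handed in, at about 18.5 s on the robot's clock. I swept them one at a time with the slightly opened fingertips, in the order turquoise, white, green, orange. I steered the second chip of each lane inward after it passed the bowl, so none are stacked.

- **Chips:** the last scene-camera view shows all four on the tray floor, about 175 to 220 mm from the board's centre along y, which is inside the tray. In the final top view the arm hid all but the green and part of the orange chip. The turquoise and white positions therefore rest on the scene view and the wrist pictures taken as they were swept.
- **Bowl:** by eye it is at the same place as at the start, within about 1 pixel. The automatic colour blobs for the bowl and tray were thrown off by the arm and its shadow, so I did not rely on them.
- **Other objects:** the trays, tool cup and glaze jar look unmoved in the final pictures.
- **Forces:** the readings stayed near zero, apart from about 5 N when the fingertips grazed the board during the green sweep. I lifted slightly and carried on.

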